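# Open the spore-test incubator by its twin catch keys

## Task

Open the little spore-test incubator: with a fingertip on each, press its two teal catch keys down together and keep both down until the lid has sprung up well clear of the hooks, then let both keys up and let the lid come to rest half open by itself. Then, with the fingertips against its free edge or its inside, push the lid right back against its stop and leave it fully open. Take hold of nothing, keep off the lid while it springs up, and leave the things lying around where they are.

Things in the scene. Friction and masses are not known exactly. Their poses are not given: they have to be found in the camera images.
- incubator: off-white bench incubator, fixed, 130 mm wide (x), y from -111 to +135 mm, 92 mm high. Origin: on the worktop under the middle of the lid's free edge; at yaw 0 its axes are the world's. Lid over y 0 to +125 mm, hinged at its left (+y) end; right of it (-y) a deck 44 mm high with two teal catch keys 64 mm apart along x. Under the lid an aluminium block with three fixed vials, tops 83 mm above the worktop
- key_near_pad (a point): middle of the top of the nearer catch key's teal pad, 26 mm (x) by 30 mm (y); key up, it is at (-32, -49, 66) mm in the incubator's frame and moves with the key. The pad is one arm of a rocker pivoted 35 mm nearer the lid and 18 mm lower; its steel hook, 14 mm wide, stands at y -18 to -5 mm, 87 mm high, and holds a tongue of the lid
- key_far_pad (a point): the same point on the other catch key, farther from the robot, at (+32, -49, 66) mm in the incubator's frame when up
- key_near (a joint): near catch key, rad: 0 up, 0.24 fully down (pad middle about 8 mm lower). Its hook is off the lid from about 0.14 (5 mm down). The spring resists with about 2 N at first and 5 N fully down and raises the key when let go. The lid rises only while both hooks are off together
- key_far (a joint): the same for the far catch key
- lid (a joint): lid, rad: 0 shut, 1.57 upright, 1.75 on its stop, leaning back a little. With both hooks off, its spring lifts it slowly, in about 3 s, to about 0.85, then creeps to about 0.95, where the stiff hinge stops it. From there it needs about 1 to 3 N at its free edge and stays where it is pushed
- lid_edge (a point): middle of the outer face of the lid's free edge, half-way up its 20 mm thickness, 128 mm from the hinge axis; moves with the lid. The lid is a shallow shell 130 x 125 mm with a flat cover plate outside; two steel tongues, 16 mm wide, 9 mm long, stick out of this edge 32 mm to each side of this point
- lid_hinge (a point): middle of the lid's hinge axis, which runs along the incubator's x at y = +128 mm, 75 mm above the worktop
- handpiece_1: steel turbine handpiece with a red ring, 17 x 132 x 20 mm, lying loose to the left of the incubator; origin at the centre of its underside
- indicator_tape_0: roll of beige indicator tape, 65 mm across, 19 mm high, lying loose to the left of the incubator; origin at the centre of its underside
- marker: blue and white marker pen, 17 x 135 x 16 mm, lying loose to the left of the incubator; origin at the centre of its underside
- sterile_pack_4: sealed blue instrument pouch, 200 x 75 x 11 mm, lying loose to the right of the incubator; origin at the centre of its underside
- sterile_pack_3: sealed blue instrument pouch, 180 x 60 x 10 mm, lying loose farther left; origin at the centre of its underside

How it is judged:
By the outcome, as a careful person would: the job done as asked, in the order asked, and still so for the second after the job is handed in, with the robot touching nothing.
It also fails if it takes over 67 s, if anything falls off the work surface, if the arm or the gripper's body presses on something with over 40 N, if the wrist force passes 120 N, or if a joint passes its speed limit or range.

## Robot

A 6-joint arm with a two-finger parallel gripper is mounted at the origin on a cart in front of the work surface, level with it; the furniture and walls round the work are solid. World frame = base frame: x ahead of the robot, y to its left, z up, the work surface at z = 0. Lengths are in mm, angles in rad, forces in N, time in s.
With the tool pointing down it reaches from about 350 to 775 mm from the base axis. Payload 7.3 kg.
Tool frame: the origin (TCP) lies between the finger pads; the fingertips stand tcp_to_tips ahead of it and the grasp point (between the pads) lies 5 mm behind it (tcp_to_tips is the distance from the TCP to the fingertips, in mm); z points along the fingers, x is the direction in which the jaws open and shut, and the axes are right-handed (so a half turn about z gives the same grasp; the last joint's range is limited). The gripper opens to 92 mm and grips with 3 to 60 N. Pads are 19 mm wide; open, the fingers measure 130 mm over their backs; the gripper's body (75 mm by 190 mm) begins 47 mm behind the grasp point.
Start: joints at [-1.411, 0.342, 1.524, -0, 1.275, -0.146], TCP at [158.077, -500.655, 240.741] pointing down, gripper open.
Joint ranges: [-2.53, 2.53], [-0.77, 2.02], [0.04, 2.7], [-1, 4.14], [0.28, 2.66], [-3.11, 3.11]. Speed limits (rad/s): [2.57, 2.57, 3.14, 3.14, 3.14, 3.14].

## Interface

Orientations are given as [roll, pitch, yaw] about the fixed x, y, z axes, in that order (R = Rz(yaw) Ry(pitch) Rx(roll)).
In Python, from plant import * gives the robot as it stands.
- The arm moves only by the tool drive_tool, never from a script. Its argument "deltas" is a list of rows, each an object of numbers: "hand": the gripper's target within -1 to 1 (shut at 1, half-way at 0, fully open at -1); "tx", "ty", "tz": the shift along the tool's x, y, z each as a share of 4 cm, from -1 to 1; "wx", "wy", "wz": the turn, a rotation vector about the tool's x, y, z each as a share of 5 degrees, from -1 to 1. In form: [{"hand": .., "tx": .., "ty": .., "tz": .., "wx": .., "wy": .., "wz": ..}, ...]. A call has 1 to 20 rows; each row shifts and turns the commanded pose from where the row before left it, along the tool's axes as they then stand; what a row does not reach is not made up. A row lasts 1/12 s, in which the tool goes at most 41.7 mm and 7.16 degrees, less where a joint would pass 70% of its speed; a pose out of reach is approached as far as the arm can. A call with a number of a shift or a turn outside -1 to 1 is refused whole. A call with a gripper value outside its range is refused whole. The fingers move at their own pace and stop on an object; the grip force is fixed at half the most. Time passes only in rows, so rows that do not move let the fingers close. It gives the time, the measured TCP pose, the force and the opening at its end, in the units of the state.
- get_obs(): the state, without advancing time (a new reading comes with each control period).
- capture(name): name is "side" or "top"; returns the picture (480x640x3 uint8, red, green, blue); there is no depth.
- camera_model(name): a dict with "fx", "fy", "cx", "cy" (pixels), "rvec" (rotation vector, rad) and "tvec" (3), from world to camera coordinates, as OpenCV has them. Camera axes: x right, y down, z forward; pixel columns grow to the right and rows downward; lengths in mm; the calibration is good to about 2 mm. A picture is of the moment at which its call begins. camera_model takes no time and is no camera call.
- close_job(): hands the job in, once; it reports no verdict.
The state is a dict: "time": time; "joint_positions": joint angles; "dq": joint speeds; "tau": joint torques, N m; "tool_pos": TCP position; "tcp_rot": TCP orientation; "contact_force": force on the tool from outside, world axes, zero at the start; "moment": the same for the moment, N m; "grip_width": finger opening in mm.
Only numpy, scipy, OpenCV 4.12 (cv2) and the standard library are available. Lean on these libraries where they do the work, as an engineer would, in place of code of your own. Each camera call takes 0.05 s, during which the arm holds its last target.

## Working session

There is one attempt and no reset: what is moved stays moved. The work goes in short steps, Python scripts to look and compute and a tool call to move; the robot and the scene stay as the last step left them, time stands still between calls to the robot, and variables do not carry over. Pictures are saved under pics/ and viewed, and the job is handed in when it is done.

Besides the shell and the picture viewer there is one more tool, called in YAML: its name, and indented under it one key for each argument. drive_tool: Moves the arm, as the interface text tells. Its arguments: {"type":"object","properties":{"deltas":{"type":"array","items":{"type":"object","properties":{"hand":{"type":"number"},"tx":{"type":"number"},"ty":{"type":"number"},"tz":{"type":"number"},"wx":{"type":"number"},"wy":{"type":"number"},"wz":{"type":"number"}}}}},"required":["deltas"]}

```bash
ls; mkdir -p pics
python3 - <<'E'
from plant import *
import cv2
print(get_obs())
for n in("side","top"):
    cv2.imwrite(f"pics/{n}0.png",capture(n)[:,:,::-1]); print(camera_model(n))
E
```

```text
pics
{'time': 0.0, 'joint_positions': array([-1.41099798e+00,  3.42729181e-01,  1.52501010e+00, -8.73583417e-06,
        1.27540312e+00, -1.45985518e-01]), 'dq': array([-0.00101343,  0.00033569, -0.00152274, -0.00048633, -0.00014192,
       -0.00117785]), 'tau': array([ 8.96060264e-04, -4.31234372e+01, -2.44217134e+01,  7.18402304e-02,
        5.59386739e-02, -1.10054689e-04]), 'tool_pos': array([ 158.01057131, -500.25390351,  240.044014  ]), 'tcp_rot': array([-3.14137548e+00,  1.53447416e-03, -1.26500975e+00]), 'contact_force': array([ 0.07229246,  0.66492455, -0.1612978 ]), 'moment': array([-0.00332914,  0.02688434,  0.00828761]), 'grip_width': 91.69881506181288}
{'fx': 484.48012317560307, 'fy': 484.48012317560307, 'cx': 324.60328585494216, 'cy': 241.57633631748797, 'rvec': array([ 0.03179417, -2.67584727,  1.58068333]), 'tvec': array([ 429.42116121,  109.06576537, 1267.90392971])}
{'fx': 480.11593538861587, 'fy': 480.11593538861587, 'cx': 317.5464390276808, 'cy': 235.22316795397106, 'rvec': array([ 2.09958848, -2.15630422,  0.17490933]), 'tvec': array([ -67.43766396,  458.93657638, 1384.66734324])}
```

View pics/side0.png

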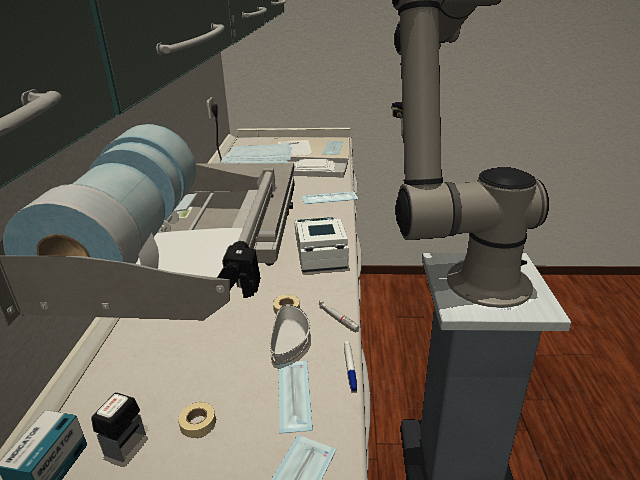

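View pics/top0.png

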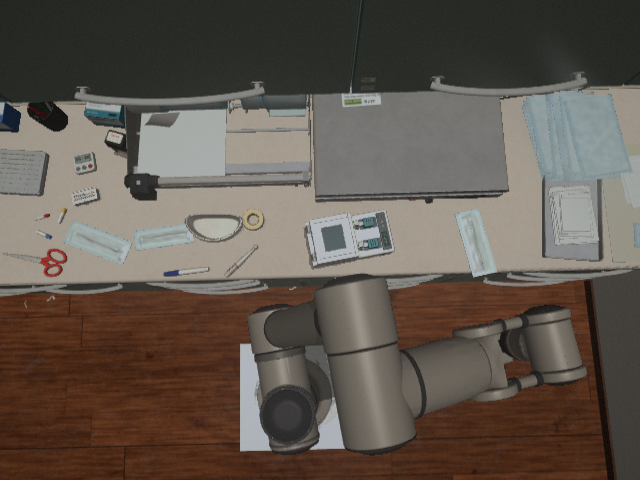

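The top view shows the incubator at about u 305–397, v 208–265, yawed slightly, with its two teal keys near (372,220) and (372,242). I'll zoom in on it.

Run:
```python
import cv2
a=cv2.imread("pics/top0.png")[200:275,295:405]; cv2.imwrite("pics/tz.png",cv2.resize(a,None,fx=7,fy=7,interpolation=cv2.INTER_CUBIC))
a=cv2.imread("pics/side0.png")[205:285,280:370]; cv2.imwrite("pics/sz.png",cv2.resize(a,None,fx=7,fy=7,interpolation=cv2.INTER_CUBIC))
```

```text
(no output)
```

View pics/tz.png

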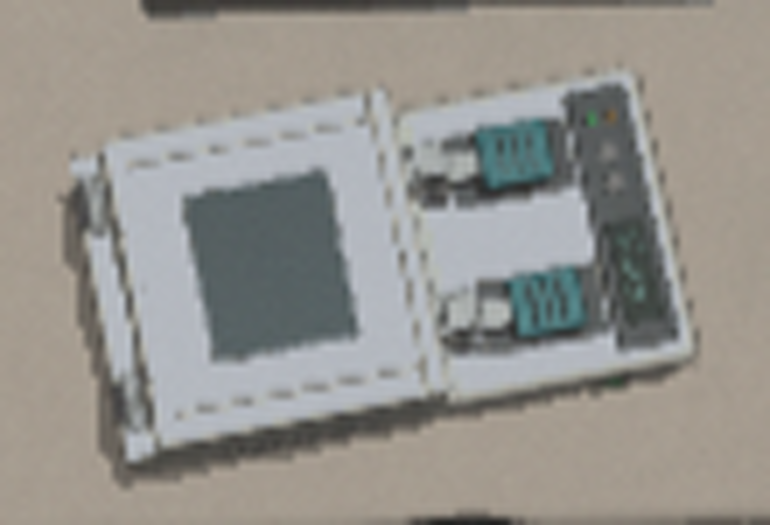

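View pics/sz.png

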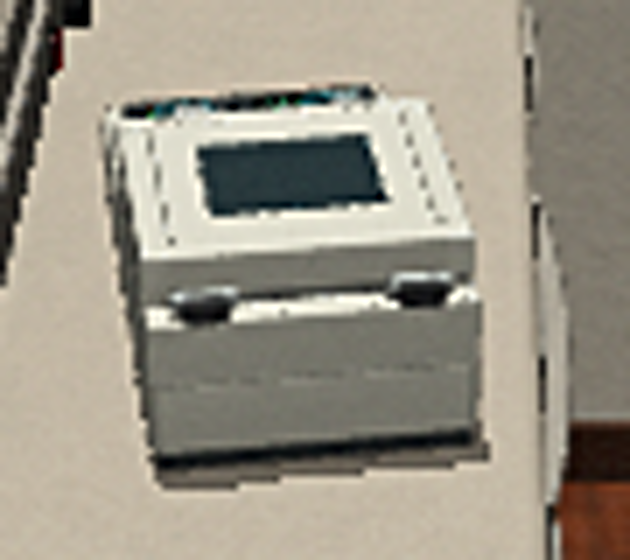

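```bash
cat > h.py <<'E'
import numpy as np, cv2
from scipy.spatial.transform import Rotation as Ro
from scipy.optimize import least_squares
from plant import *
def proj(n,P):
    m=camera_model(n);K=np.array([[m['fx'],0,m['cx']],[0,m['fy'],m['cy']],[0,0,1]])
    return cv2.projectPoints(np.array(P,float).reshape(-1,1,3),m['rvec'],m['tvec'],K,None)[0].reshape(-1,2)
def w(p,P):
    P=np.array(P,float).reshape(-1,3);c,s=np.cos(p[2]),np.sin(p[2])
    return np.c_[p[0]+c*P[:,0]-s*P[:,1],p[1]+s*P[:,0]+c*P[:,1],P[:,2]]
E
python3 - <<'E'
from h import *
M=[[32,-49,66],[-32,-49,66],[65,-111,44],[-65,-111,44],[65,0,92],[-65,125,92],[65,125,92]]
z=np.array([[514,155],[547,301],[632,72],[692,355],[382,92],[163,445],[105,143]])
I=(z+.5)/7-.5+[295,200]
f=lambda p:(proj("top",w(p,M))-I).ravel()
r=least_squares(f,[480,0,0.2],loss='soft_l1');print(r.x,r.fun.reshape(-1,2).round(1))
p=r.x
# side check overlay + joint fit
sM=[[65,125,92],[-65,125,92],[-65,0,92],[65,0,92]]
sI=(np.array([[143,257],[473,237],[425,100],[118,118]])+.5)/7-.5+[280,205]
print((proj("side",w(p,sM))-sI).round(1))
r=least_squares(lambda p:np.r_[f(p),(proj("side",w(p,sM))-sI).ravel()],p,loss='soft_l1');print(r.x,r.fun.reshape(-1,2).round(1))
print(w(p,[[-32,-49,66],[32,-49,66],[0,0,82],[0,128,75]]))
a=cv2.imread("pics/top0.png");
a=cv2.resize(a[200:275,295:405],None,fx=7,fy=7)
for q in proj("top",w(p,M+[[19,-34,66],[19,-64,66],[45,-34,66],[45,-64,66]])):cv2.circle(a,tuple(int(v) for v in ((q-[295,200]+.5)*7)),3,(0,0,255),-1)
cv2.imwrite("pics/tf.png",a)
E
```

```text
[ 4.49208208e+02 -1.85194938e+02  1.64823440e-01] [[ 0.1 -0.2]
 [-0.1  0.2]
 [ 0.6 -1.4]
 [ 1.5  0.6]
 [ 0.7 -0.8]
 [-2.2  1.2]
 [-2.4  0. ]]
[[ 0.9  1.6]
 [ 2.   0.6]
 [ 1.4 -0. ]
 [ 0.7  0.7]]
[ 4.50537315e+02 -1.85841707e+02  1.57756179e-01] [[ 0.4 -0.5]
 [ 0.1 -0.1]
 [ 1.  -1.6]
 [ 1.6  0.4]
 [ 1.1 -1.3]
 [-2.2  0.4]
 [-2.1 -0.7]
 [ 0.1  1.4]
 [ 1.2  0.6]
 [ 1.  -0.1]
 [ 0.3  0.5]]
[[ 425.68172338 -238.78135902   66.        ]
 [ 488.81435316 -228.28035636   66.        ]
 [ 449.20820811 -185.19493801   82.        ]
 [ 428.20620279  -58.92967845   75.        ]]
```

View pics/tf.png

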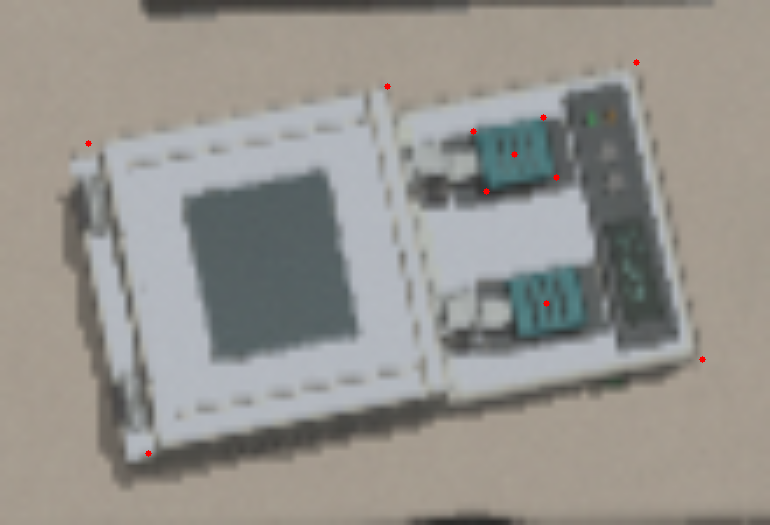

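The fit puts the incubator origin at about (449.5, -185.5) with yaw 0.163, within about 3 mm. The gripper body will reach to about x = 550, so I'll check the grey machine behind it and look for tcp_to_tips.

Run:
```python
import plant; print([ (k,getattr(plant,k) if isinstance(getattr(plant,k),(int,float,dict)) else '') for k in dir(plant) if not k.startswith('_')])
import cv2
a=cv2.imread("pics/side0.png")[150:300,190:360]; cv2.imwrite("pics/sz2.png",cv2.resize(a,None,fx=4.5,fy=4,interpolation=cv2.INTER_CUBIC))
```

```text
[('Unreachable', ''), ('camera_model', ''), ('capture', ''), ('close_job', ''), ('get_obs', ''), ('tcp_to_tips', 14.0)]
```

View pics/sz2.png

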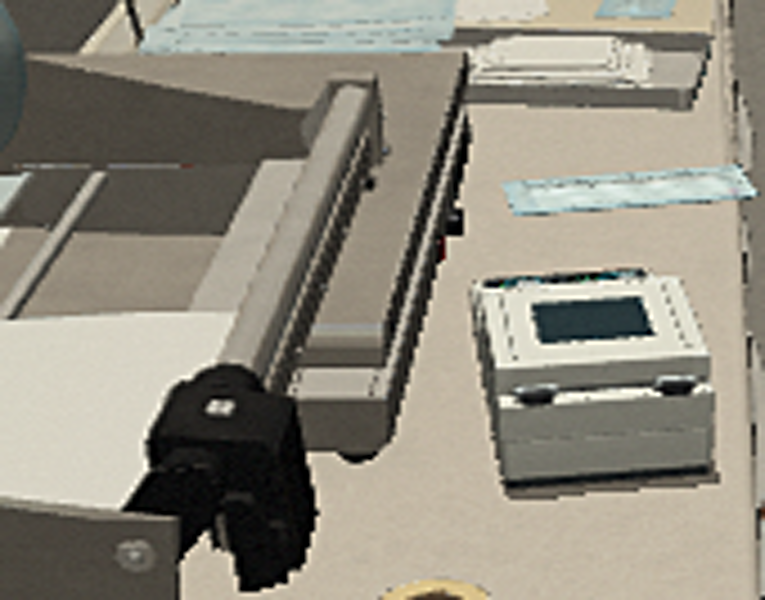

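Run:
```python
from h import *
def tri(a,b):
    r=least_squares(lambda P:np.r_[proj("top",P)[0]-a,proj("side",P)[0]-b],[550,-200,50]);return r.x.round(0),r.fun.round(1)
print(tri([508,190],[293.8,163.75]))
print(tri([315,198],[277,245]),tri([313.5,196],[275,232]))
# edge: side line, intersect with z plane guess
for q in [(467,55),(440,170),(400,290),(383,325)]:
    s=[q[0]/4.5+190,q[1]/4+150]
    for z in (40,70,100,130):
        r=least_squares(lambda P:proj("side",[P[0],P[1],z])[0]-s,[550,-200]);print(q,z,r.x.round(),proj("top",[*r.x,z]).round(0))
```

```text
(array([ 562., -628.,  106.]), array([-0. , -0.2,  0.3,  0.1]))
(array([562., -75.,  72.]), array([ 0. ,  0.2, -0.2, -0. ])) (array([561., -71., 114.]), array([-0. , -1. ,  0.9,  0.2]))
(467, 55) 40 [ 583. -813.] [[561. 187.]]
(467, 55) 70 [ 574. -729.] [[537. 188.]]
(467, 55) 100 [ 565. -645.] [[513. 189.]]
(467, 55) 130 [ 556. -561.] [[488. 190.]]
(440, 170) 40 [ 578. -514.] [[461. 192.]]
(440, 170) 70 [ 569. -444.] [[440. 193.]]
(440, 170) 100 [ 560. -373.] [[418. 193.]]
(440, 170) 130 [ 551. -303.] [[396. 194.]]
(400, 290) 40 [ 581. -276.] [[382. 193.]]
(400, 290) 70 [ 573. -216.] [[363. 193.]]
(400, 290) 100 [ 564. -156.] [[343. 194.]]
(400, 290) 130 [555. -96.] [[322. 195.]]
(383, 325) 40 [ 586. -217.] [[362. 192.]]
(383, 325) 70 [ 577. -160.] [[344. 193.]]
(383, 325) 100 [ 568. -103.] [[324. 194.]]
(383, 325) 130 [558. -45.] [[304. 195.]]
```

drive_tool:
  deltas:
    - {"hand": 0, "wz": -0.962}
    - {"hand": 0, "wz": -0.962}
    - {"hand": 0, "wz": -0.962}
    - {"hand": 0, "wz": -0.962}
    - {"hand": 0, "wz": -0.962}
    - {"hand": 0, "wz": -0.962}
    - {"hand": 0, "wz": -0.962}
    - {"hand": 0, "wz": -0.962}
    - {"hand": 0, "wz": -0.962}
    - {"hand": 0, "wz": -0.962}
    - {"hand": 0, "wz": -0.962}
    - {"hand": 0, "wz": -0.962}
    - {"hand": 0, "wz": -0.962}
    - {"hand": 0, "wz": -0.962}
    - {"hand": 0, "wz": -0.962}
    - {"hand": 0, "wz": -0.962}
    - {"hand": 0, "wz": -0.962}

```text
invalid input
```

```bash
cat >> h.py <<'E'
PO=[449.8,-185.5,.162]
def to(inc,yaw=None):
    "needed tool-axis shift (mm) to bring tips to incubator-frame point"
    o=get_obs();R=Ro.from_euler('xyz',o['tcp_rot']).as_matrix()
    tips=o['tool_pos']+R[:,2]*14
    d=w(PO,[inc])[0]-tips
    ti=(w([0,0,-PO[2]],[tips-[PO[0],PO[1],0]])[0])
    print('t',round(o['time'],2),'tips inc',ti.round(1),'tool d',(R.T@d).round(1),'rpy',o['tcp_rot'].round(4),'F',o['contact_force'].round(2),'w',round(o['grip_width'],1),'M',o['moment'].round(2))
E
python3 -c "
from h import *
to([0,-54,120])"
```

```text
t 0.1 tips inc [-338.7 -263.6  226.1] tool d [-158.8 -365.3  106.4] rpy [-3.1414e+00  1.3000e-03 -1.2650e+00] F [ 0.04  0.52 -0.91] w 91.9 M [ 0.04  0.06 -0.03]
```

drive_tool:
  deltas:
    - {"hand": 0, "tx": 0, "ty": 0, "tz": 0, "wx": 0, "wy": 0, "wz": -0.962}
    - {"hand": 0, "tx": 0, "ty": 0, "tz": 0, "wx": 0, "wy": 0, "wz": -0.962}

```text
time: 0.27
tool_pos: [158.0, -500.4, 240.3]
tcp_rot: [-3.141, 0.001, -1.093]
contact_force: [0.5, -0.1, 0.2]
grip_width: 82.6
```

drive_tool:
  deltas:
    - {"hand": 0, "tx": 0, "ty": 0, "tz": 0, "wx": 0, "wy": 0, "wz": -0.96}
    - {"hand": 0, "tx": 0, "ty": 0, "tz": 0, "wx": 0, "wy": 0, "wz": -0.96}
    - {"hand": 0, "tx": 0, "ty": 0, "tz": 0, "wx": 0, "wy": 0, "wz": -0.96}
    - {"hand": 0, "tx": 0, "ty": 0, "tz": 0, "wx": 0, "wy": 0, "wz": -0.96}
    - {"hand": 0, "tx": 0, "ty": 0, "tz": 0, "wx": 0, "wy": 0, "wz": -0.96}
    - {"hand": 0, "tx": 0, "ty": 0, "tz": 0, "wx": 0, "wy": 0, "wz": -0.96}
    - {"hand": 0, "tx": 0, "ty": 0, "tz": 0, "wx": 0, "wy": 0, "wz": -0.96}
    - {"hand": 0, "tx": 0, "ty": 0, "tz": 0, "wx": 0, "wy": 0, "wz": -0.96}
    - {"hand": 0, "tx": 0, "ty": 0, "tz": 0, "wx": 0, "wy": 0, "wz": -0.96}
    - {"hand": 0, "tx": 0, "ty": 0, "tz": 0, "wx": 0, "wy": 0, "wz": -0.96}
    - {"hand": 0, "tx": 0, "ty": 0, "tz": 0, "wx": 0, "wy": 0, "wz": -0.96}
    - {"hand": 0, "tx": 0, "ty": 0, "tz": 0, "wx": 0, "wy": 0, "wz": -0.96}
    - {"hand": 0, "tx": 0, "ty": 0, "tz": 0, "wx": 0, "wy": 0, "wz": -0.96}
    - {"hand": 0, "tx": 0, "ty": 0, "tz": 0, "wx": 0, "wy": 0, "wz": -0.96}
    - {"hand": 0, "tx": 0, "ty": 0, "tz": 0, "wx": 0, "wy": 0, "wz": -0.96}
    - {"hand": 0, "tx": 0, "ty": 0, "tz": 0, "wx": 0, "wy": 0, "wz": 0}

```text
time: 1.6
tool_pos: [158.0, -500.4, 240.3]
tcp_rot: [-3.141, 0.0, 0.162]
contact_force: [0.6, 0.9, 0.3]
grip_width: 46.3
```

```bash
python3 -c "
from h import *
to([0,-54,120])"
```

```text
t 1.6 tips inc [-338.7 -263.7  226.3] tool d [ 338.8 -209.5  106.5] rpy [-3.1407  0.      0.1625] F [0.65 0.85 0.33] w 46.3 M [-0.03 -0.18 -0.03]
```

drive_tool:
  deltas:
    - {"hand": 0, "tx": 0.605, "ty": -0.374, "tz": 0, "wx": 0, "wy": 0, "wz": 0}
    - {"hand": 0, "tx": 0.605, "ty": -0.374, "tz": 0, "wx": 0, "wy": 0, "wz": 0}
    - {"hand": 0, "tx": 0.605, "ty": -0.374, "tz": 0, "wx": 0, "wy": 0, "wz": 0}
    - {"hand": 0, "tx": 0.605, "ty": -0.374, "tz": 0, "wx": 0, "wy": 0, "wz": 0}
    - {"hand": 0, "tx": 0.605, "ty": -0.374, "tz": 0, "wx": 0, "wy": 0, "wz": 0}
    - {"hand": 0, "tx": 0.605, "ty": -0.374, "tz": 0, "wx": 0, "wy": 0, "wz": 0}
    - {"hand": 0, "tx": 0.605, "ty": -0.374, "tz": 0, "wx": 0, "wy": 0, "wz": 0}
    - {"hand": 0, "tx": 0.605, "ty": -0.374, "tz": 0, "wx": 0, "wy": 0, "wz": 0}
    - {"hand": 0, "tx": 0.605, "ty": -0.374, "tz": 0, "wx": 0, "wy": 0, "wz": 0}
    - {"hand": 0, "tx": 0.605, "ty": -0.374, "tz": 0, "wx": 0, "wy": 0, "wz": 0}
    - {"hand": 0, "tx": 0.605, "ty": -0.374, "tz": 0, "wx": 0, "wy": 0, "wz": 0}
    - {"hand": 0, "tx": 0.605, "ty": -0.374, "tz": 0, "wx": 0, "wy": 0, "wz": 0}
    - {"hand": 0, "tx": 0.605, "ty": -0.374, "tz": 0, "wx": 0, "wy": 0, "wz": 0}
    - {"hand": 0, "tx": 0.605, "ty": -0.374, "tz": 0, "wx": 0, "wy": 0, "wz": 0}
    - {"hand": 0, "tx": 0, "ty": 0, "tz": 0.6, "wx": 0, "wy": 0, "wz": 0}
    - {"hand": 0, "tx": 0, "ty": 0, "tz": 0.7, "wx": 0, "wy": 0, "wz": 0}
    - {"hand": 0, "tx": 0, "ty": 0, "tz": 0.7, "wx": 0, "wy": 0, "wz": 0}
    - {"hand": 0, "tx": 0, "ty": 0, "tz": 0.6, "wx": 0, "wy": 0, "wz": 0}
    - {"hand": 0, "tx": 0, "ty": 0, "tz": 0, "wx": 0, "wy": 0, "wz": 0}
    - {"hand": 0, "tx": 0, "ty": 0, "tz": 0, "wx": 0, "wy": 0, "wz": 0}

```text
time: 3.27
tool_pos: [458.8, -239.7, 136.1]
tcp_rot: [-3.14, 0.002, 0.158]
contact_force: [0.2, -0.9, 0.6]
grip_width: 45.9
```

Run:
```python
from h import *
to([0,-54,68])
A=[]
for n,(r0,r1,c0,c1) in dict(top=(170,280,270,430),side=(150,290,220,380)).items():
    a=np.ascontiguousarray(capture(n)[:,:,::-1]);cv2.imwrite(f"pics/{n}1.png",a); cv2.imwrite(f"pics/{n}1z.png",cv2.resize(a[r0:r1,c0:c1],None,fx=4,fy=4,interpolation=cv2.INTER_CUBIC))
```

```text
t 3.27 tips inc [ 1.000e-01 -5.490e+01  1.221e+02] tool d [-0.  -0.8 54.1] rpy [-3.1396e+00  2.1000e-03  1.5780e-01] F [ 0.19 -0.94  0.6 ] w 45.9 M [ 0.03 -0.15 -0.01]
```

View pics/top1z.png

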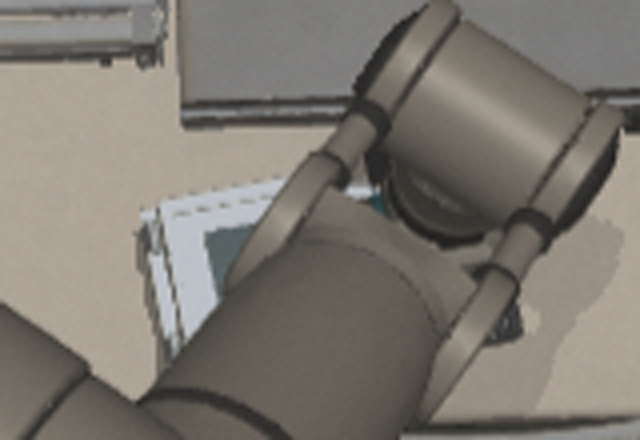

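View pics/side1z.png

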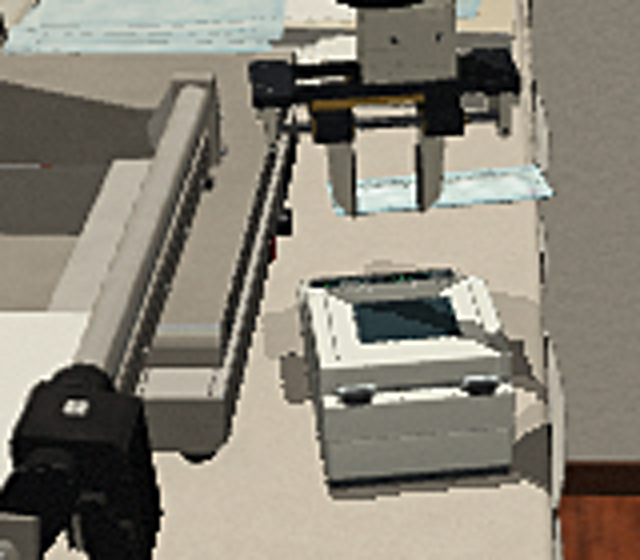

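The fingers straddle the incubator's centre line, tips at about (355,212) and (425,208) in the zoomed side view. They taper toward their inner faces, so I'll open to about 56 mm to put the tips on the middles of the pads before going down.

drive_tool:
  deltas:
    - {"hand": -0.22, "tx": 0, "ty": 0, "tz": 0.2, "wx": 0, "wy": 0, "wz": 0}
    - {"hand": -0.22, "tx": 0, "ty": 0, "tz": 0.3, "wx": 0, "wy": 0, "wz": -0.04}
    - {"hand": -0.22, "tx": 0, "ty": 0, "tz": 0.3, "wx": 0, "wy": 0, "wz": 0}
    - {"hand": -0.22, "tx": 0, "ty": 0, "tz": 0.3, "wx": 0, "wy": 0, "wz": 0}
    - {"hand": -0.22, "tx": 0, "ty": 0, "tz": 0.15, "wx": 0, "wy": 0, "wz": 0}
    - {"hand": -0.22, "tx": 0, "ty": 0, "tz": 0, "wx": 0, "wy": 0, "wz": 0}
    - {"hand": -0.22, "tx": 0, "ty": 0, "tz": 0, "wx": 0, "wy": 0, "wz": 0}

```text
time: 3.95
tool_pos: [459.6, -240.3, 87.2]
tcp_rot: [3.141, -0.0, 0.163]
contact_force: [0.8, 0.5, 1.3]
grip_width: 56.1
```

```bash
cat > s.py <<'E'
from h import *
import sys
to([0,-54,60])
n,k=sys.argv[1],sys.argv[2]
r0,r1,c0,c1=dict(top=(170,280,270,430),side=(150,290,220,380))[n]
a=np.ascontiguousarray(capture(n)[:,:,::-1]);cv2.imwrite(f"pics/{n}{k}.png",a); cv2.imwrite(f"pics/{n}{k}z.png",cv2.resize(a[r0:r1,c0:c1],None,fx=4,fy=4,interpolation=cv2.INTER_CUBIC))
E
python3 s.py side 2
```

```text
t 3.95 tips inc [  0.8 -55.7  73.2] tool d [-0.8 -1.7 13.2] rpy [ 3.141e+00 -5.000e-04  1.628e-01] F [0.81 0.52 1.34] w 56.1 M [-0.01 -0.14 -0.03]
```

View pics/side2z.png

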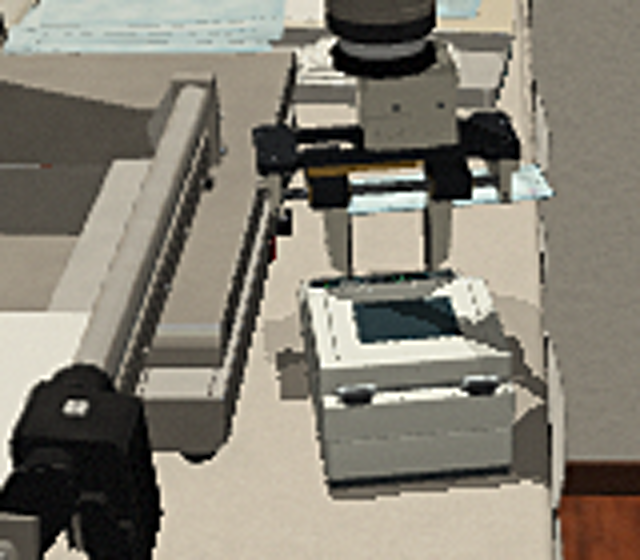

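The fingertips are just above the keys, both hidden behind the lid at (350,275) and (435,270) in the zoom. Pressing now.

drive_tool:
  deltas:
    - {"hand": -0.22, "tx": -0.02, "ty": -0.04, "tz": 0.1, "wx": 0, "wy": 0, "wz": 0}
    - {"hand": -0.22, "tx": 0, "ty": 0, "tz": 0.08, "wx": 0, "wy": 0, "wz": 0}
    - {"hand": -0.22, "tx": 0, "ty": 0, "tz": 0.06, "wx": 0, "wy": 0, "wz": 0}
    - {"hand": -0.22, "tx": 0, "ty": 0, "tz": 0.05, "wx": 0, "wy": 0, "wz": 0}
    - {"hand": -0.22, "tx": 0, "ty": 0, "tz": 0, "wx": 0, "wy": 0, "wz": 0}

```text
time: 4.42
tool_pos: [459.0, -240.2, 76.1]
tcp_rot: [3.138, -0.002, 0.163]
contact_force: [-1.6, -2.9, 7.4]
grip_width: 55.8
```

```bash
python3 -c "
from h import *
to([0,-54,60])"
```

```text
t 4.42 tips inc [  0.2 -55.6  62.1] tool d [-0.2 -1.6  2.1] rpy [ 3.1378e+00 -1.7000e-03  1.6330e-01] F [-1.61 -2.94  7.36] w 55.8 M [-0.67  0.27 -0.  ]
```

drive_tool:
  deltas:
    - {"hand": -0.22, "tx": 0, "ty": 0, "tz": 0.04, "wx": 0, "wy": 0, "wz": 0}
    - {"hand": -0.22, "tx": 0, "ty": 0, "tz": 0.03, "wx": 0, "wy": 0, "wz": 0}
    - {"hand": -0.22, "tx": 0, "ty": 0, "tz": 0, "wx": 0, "wy": 0, "wz": 0}
    - {"hand": -0.22, "tx": 0, "ty": 0, "tz": 0, "wx": 0, "wy": 0, "wz": 0}

```text
time: 4.75
tool_pos: [459.2, -240.9, 74.0]
tcp_rot: [3.136, -0.002, 0.163]
contact_force: [-2.6, -6.5, 9.8]
grip_width: 56.0
```

```bash
python3 s.py side 3
```

```text
t 4.75 tips inc [  0.3 -56.3  60. ] tool d [-0.3 -2.3 -0. ] rpy [ 3.1364e+00 -2.3000e-03  1.6340e-01] F [-2.62 -6.53  9.8 ] w 56.0 M [-1.06  0.45  0.04]
```

View pics/side3z.png

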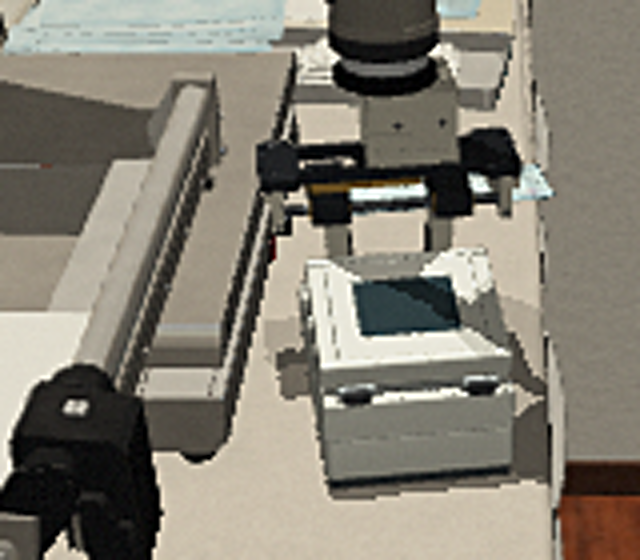

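The lid is already rising: its front edge is up at about v 255 in the zoom. I'll hold.

drive_tool:
  deltas:
    - {"hand": -0.22, "tx": 0, "ty": 0, "tz": 0.02, "wx": 0, "wy": 0, "wz": 0}
    - {"hand": -0.22, "tx": 0, "ty": 0, "tz": 0, "wx": 0, "wy": 0, "wz": 0}
    - {"hand": -0.22, "tx": 0, "ty": 0, "tz": 0, "wx": 0, "wy": 0, "wz": 0}
    - {"hand": -0.22, "tx": 0, "ty": 0, "tz": 0, "wx": 0, "wy": 0, "wz": 0}
    - {"hand": -0.22, "tx": 0, "ty": 0, "tz": 0, "wx": 0, "wy": 0, "wz": 0}
    - {"hand": -0.22, "tx": 0, "ty": 0, "tz": 0, "wx": 0, "wy": 0, "wz": 0}
    - {"hand": -0.22, "tx": 0, "ty": 0, "tz": 0, "wx": 0, "wy": 0, "wz": 0}
    - {"hand": -0.22, "tx": 0, "ty": 0, "tz": 0, "wx": 0, "wy": 0, "wz": 0}
    - {"hand": -0.22, "tx": 0, "ty": 0, "tz": 0, "wx": 0, "wy": 0, "wz": 0}
    - {"hand": -0.22, "tx": 0, "ty": 0, "tz": 0, "wx": 0, "wy": 0, "wz": 0}
    - {"hand": -0.22, "tx": 0, "ty": 0, "tz": 0, "wx": 0, "wy": 0, "wz": 0}
    - {"hand": -0.22, "tx": 0, "ty": 0, "tz": 0, "wx": 0, "wy": 0, "wz": 0}
    - {"hand": -0.22, "tx": 0, "ty": 0, "tz": 0, "wx": 0, "wy": 0, "wz": 0}
    - {"hand": -0.22, "tx": 0, "ty": 0, "tz": 0, "wx": 0, "wy": 0, "wz": 0}
    - {"hand": -0.22, "tx": 0, "ty": 0, "tz": 0, "wx": 0, "wy": 0, "wz": 0}
    - {"hand": -0.22, "tx": 0, "ty": 0, "tz": 0, "wx": 0, "wy": 0, "wz": 0}
    - {"hand": -0.22, "tx": 0, "ty": 0, "tz": 0, "wx": 0, "wy": 0, "wz": 0}
    - {"hand": -0.22, "tx": 0, "ty": 0, "tz": 0, "wx": 0, "wy": 0, "wz": 0}

```text
time: 6.3
tool_pos: [459.3, -241.1, 73.4]
tcp_rot: [3.136, -0.002, 0.163]
contact_force: [-3.4, -6.4, 10.5]
grip_width: 56.0
```

drive_tool:
  deltas:
    - {"hand": -0.22, "tx": 0, "ty": 0, "tz": 0, "wx": 0, "wy": 0, "wz": 0}
    - {"hand": -0.22, "tx": 0, "ty": 0, "tz": 0, "wx": 0, "wy": 0, "wz": 0}
    - {"hand": -0.22, "tx": 0, "ty": 0, "tz": 0, "wx": 0, "wy": 0, "wz": 0}
    - {"hand": -0.22, "tx": 0, "ty": 0, "tz": 0, "wx": 0, "wy": 0, "wz": 0}
    - {"hand": -0.22, "tx": 0, "ty": 0, "tz": 0, "wx": 0, "wy": 0, "wz": 0}
    - {"hand": -0.22, "tx": 0, "ty": 0, "tz": 0, "wx": 0, "wy": 0, "wz": 0}
    - {"hand": -0.22, "tx": 0, "ty": 0, "tz": 0, "wx": 0, "wy": 0, "wz": 0}
    - {"hand": -0.22, "tx": 0, "ty": 0, "tz": 0, "wx": 0, "wy": 0, "wz": 0}
    - {"hand": -0.22, "tx": 0, "ty": 0, "tz": 0, "wx": 0, "wy": 0, "wz": 0}
    - {"hand": -0.22, "tx": 0, "ty": 0, "tz": 0, "wx": 0, "wy": 0, "wz": 0}
    - {"hand": -0.22, "tx": 0, "ty": 0, "tz": 0, "wx": 0, "wy": 0, "wz": 0}
    - {"hand": -0.22, "tx": 0, "ty": 0, "tz": 0, "wx": 0, "wy": 0, "wz": 0}

```text
time: 7.3
tool_pos: [459.2, -241.1, 73.3]
tcp_rot: [3.136, -0.002, 0.163]
contact_force: [-3.2, -6.5, 10.6]
grip_width: 56.3
```

```bash
python3 s.py side 4
```

```text
t 7.3 tips inc [  0.4 -56.5  59.3] tool d [-0.4 -2.5 -0.7] rpy [ 3.136e+00 -2.400e-03  1.635e-01] F [-3.15 -6.53 10.57] w 56.3 M [-1.2   0.5   0.03]
```

View pics/side4z.png

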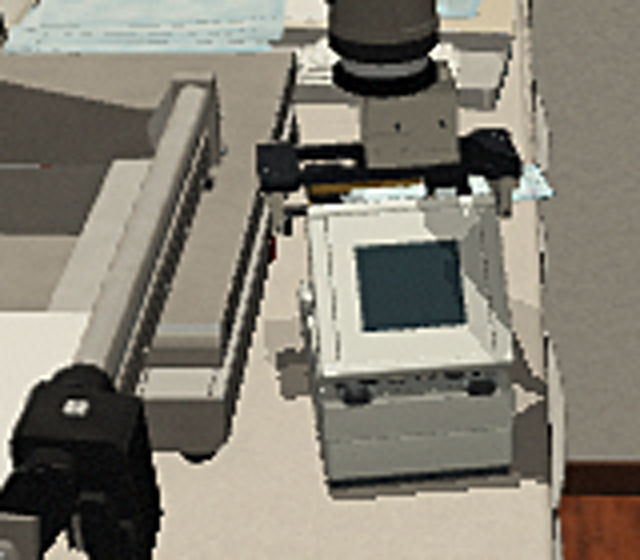

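The lid's edge is now at v≈205 in the zoom, roughly 0.6–0.7 rad and far above the hooks. I'll hold a little longer, then lift straight up.

drive_tool:
  deltas:
    - {"hand": -0.22, "tx": 0, "ty": 0, "tz": 0, "wx": 0, "wy": 0, "wz": 0}
    - {"hand": -0.22, "tx": 0, "ty": 0, "tz": 0, "wx": 0, "wy": 0, "wz": 0}
    - {"hand": -0.22, "tx": 0, "ty": 0, "tz": 0, "wx": 0, "wy": 0, "wz": 0}
    - {"hand": -0.22, "tx": 0, "ty": 0, "tz": 0, "wx": 0, "wy": 0, "wz": 0}
    - {"hand": -0.22, "tx": 0, "ty": 0, "tz": 0, "wx": 0, "wy": 0, "wz": 0}
    - {"hand": -0.22, "tx": 0, "ty": 0, "tz": 0, "wx": 0, "wy": 0, "wz": 0}
    - {"hand": -0.22, "tx": 0, "ty": 0, "tz": 0, "wx": 0, "wy": 0, "wz": 0}
    - {"hand": -0.22, "tx": 0, "ty": 0, "tz": 0, "wx": 0, "wy": 0, "wz": 0}
    - {"hand": -0.22, "tx": 0, "ty": 0, "tz": 0, "wx": 0, "wy": 0, "wz": 0}
    - {"hand": -0.22, "tx": 0, "ty": 0, "tz": 0, "wx": 0, "wy": 0, "wz": 0}
    - {"hand": -0.22, "tx": 0, "ty": 0, "tz": 0, "wx": 0, "wy": 0, "wz": 0}
    - {"hand": -0.22, "tx": 0, "ty": 0, "tz": 0, "wx": 0, "wy": 0, "wz": 0}
    - {"hand": -0.22, "tx": 0, "ty": 0, "tz": -0.1, "wx": 0, "wy": 0, "wz": 0}
    - {"hand": -0.22, "tx": 0, "ty": 0, "tz": -0.2, "wx": 0, "wy": 0, "wz": 0}
    - {"hand": -0.22, "tx": 0, "ty": 0, "tz": -0.3, "wx": 0, "wy": 0, "wz": 0}
    - {"hand": -0.22, "tx": 0, "ty": 0, "tz": -0.3, "wx": 0, "wy": 0, "wz": 0}
    - {"hand": -0.22, "tx": 0, "ty": 0, "tz": -0.1, "wx": 0, "wy": 0, "wz": 0}
    - {"hand": -0.22, "tx": 0, "ty": 0, "tz": 0, "wx": 0, "wy": 0, "wz": 0}
    - {"hand": -0.22, "tx": 0, "ty": 0, "tz": 0, "wx": 0, "wy": 0, "wz": 0}

```text
time: 8.93
tool_pos: [458.2, -238.4, 111.3]
tcp_rot: [-3.142, 0.0, 0.163]
contact_force: [0.9, 0.8, 0.6]
grip_width: 55.9
```

```bash
python3 s.py side 5
```

```text
t 8.93 tips inc [ -0.3 -53.6  97.3] tool d [ 0.3  0.4 37.3] rpy [-3.1416  0.      0.1631] F [0.87 0.8  0.62] w 55.9 M [-0.01 -0.13  0.01]
```

View pics/side5z.png

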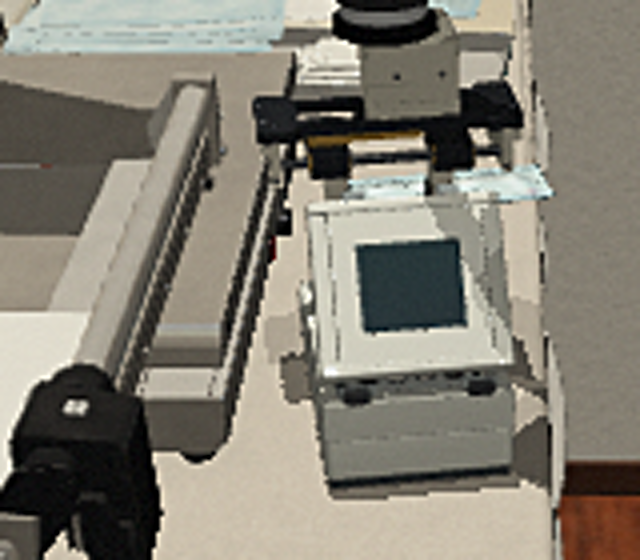

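Run:
```python
from h import *
for th in (.6,.7,.8,.85,.9,.95,1.0):
    e=np.array([0,-np.cos(th),np.sin(th)]);n=np.array([0,np.sin(th),np.cos(th)])
    P=[np.array([sx*65,128,75])+128*e+17*n for sx in(1,-1)]
    q=(proj("side",w(PO,P))-[220,150])*4
    print(th,q.round(0).tolist(),P[0][1:].round(0))
```

```text
0.6 [[307.0, 219.0], [493.0, 206.0]] [ 32. 161.]
0.7 [[307.0, 212.0], [495.0, 199.0]] [ 41. 170.]
0.8 [[308.0, 207.0], [498.0, 194.0]] [ 51. 179.]
0.85 [[308.0, 205.0], [499.0, 192.0]] [ 56. 182.]
0.9 [[308.0, 204.0], [500.0, 190.0]] [ 62. 186.]
0.95 [[309.0, 203.0], [501.0, 189.0]] [ 67. 189.]
1.0 [[309.0, 202.0], [503.0, 189.0]] [ 73. 192.]
```

The lid is at about 0.85. I'll raise to push height away from the lid, shut the fingers and give it about 3 s to finish creeping.

drive_tool:
  deltas:
    - {"hand": 1, "tx": 0, "ty": 0, "tz": -0.4, "wx": 0, "wy": 0, "wz": 0}
    - {"hand": 1, "tx": 0, "ty": 0, "tz": -0.5, "wx": 0, "wy": 0, "wz": 0}
    - {"hand": 1, "tx": 0, "ty": 0, "tz": -0.5, "wx": 0, "wy": 0, "wz": 0}
    - {"hand": 1, "tx": 0, "ty": 0, "tz": -0.35, "wx": 0, "wy": 0, "wz": 0}
    - {"hand": 1, "tx": 0, "ty": 0, "tz": 0, "wx": 0, "wy": 0, "wz": 0}
    - {"hand": 1, "tx": 0, "ty": 0, "tz": 0, "wx": 0, "wy": 0, "wz": 0}
    - {"hand": 1, "tx": 0, "ty": 0, "tz": 0, "wx": 0, "wy": 0, "wz": 0}
    - {"hand": 1, "tx": 0, "ty": 0, "tz": 0, "wx": 0, "wy": 0, "wz": 0}
    - {"hand": 1, "tx": 0, "ty": 0, "tz": 0, "wx": 0, "wy": 0, "wz": 0}
    - {"hand": 1, "tx": 0, "ty": 0, "tz": 0, "wx": 0, "wy": 0, "wz": 0}
    - {"hand": 1, "tx": 0, "ty": 0, "tz": 0, "wx": 0, "wy": 0, "wz": 0}
    - {"hand": 1, "tx": 0, "ty": 0, "tz": 0, "wx": 0, "wy": 0, "wz": 0}
    - {"hand": 1, "tx": 0, "ty": 0, "tz": 0, "wx": 0, "wy": 0, "wz": 0}
    - {"hand": 1, "tx": 0, "ty": 0, "tz": 0, "wx": 0, "wy": 0, "wz": 0}
    - {"hand": 1, "tx": 0, "ty": 0, "tz": 0, "wx": 0, "wy": 0, "wz": 0}
    - {"hand": 1, "tx": 0, "ty": 0, "tz": 0, "wx": 0, "wy": 0, "wz": 0}
    - {"hand": 1, "tx": 0, "ty": 0, "tz": 0, "wx": 0, "wy": 0, "wz": 0}
    - {"hand": 1, "tx": 0, "ty": 0, "tz": 0, "wx": 0, "wy": 0, "wz": 0}
    - {"hand": 1, "tx": 0, "ty": 0, "tz": 0, "wx": 0, "wy": 0, "wz": 0}
    - {"hand": 1, "tx": 0, "ty": 0, "tz": 0, "wx": 0, "wy": 0, "wz": 0}

```text
time: 10.65
tool_pos: [458.3, -238.6, 181.5]
tcp_rot: [3.141, -0.0, 0.163]
contact_force: [-0.4, 0.0, -0.5]
grip_width: 0.2
```

drive_tool:
  deltas:
    - {"hand": 1, "tx": 0, "ty": 0, "tz": 0, "wx": 0, "wy": 0, "wz": 0}
    - {"hand": 1, "tx": 0, "ty": 0, "tz": 0, "wx": 0, "wy": 0, "wz": 0}
    - {"hand": 1, "tx": 0, "ty": 0, "tz": 0, "wx": 0, "wy": 0, "wz": 0}
    - {"hand": 1, "tx": 0, "ty": 0, "tz": 0, "wx": 0, "wy": 0, "wz": 0}
    - {"hand": 1, "tx": 0, "ty": 0, "tz": 0, "wx": 0, "wy": 0, "wz": 0}
    - {"hand": 1, "tx": 0, "ty": 0, "tz": 0, "wx": 0, "wy": 0, "wz": 0}
    - {"hand": 1, "tx": 0, "ty": 0, "tz": 0, "wx": 0, "wy": 0, "wz": 0}
    - {"hand": 1, "tx": 0, "ty": 0, "tz": 0, "wx": 0, "wy": 0, "wz": 0}
    - {"hand": 1, "tx": 0, "ty": 0, "tz": 0, "wx": 0, "wy": 0, "wz": 0}
    - {"hand": 1, "tx": 0, "ty": 0, "tz": 0, "wx": 0, "wy": 0, "wz": 0}
    - {"hand": 1, "tx": 0, "ty": 0, "tz": 0, "wx": 0, "wy": 0, "wz": 0}
    - {"hand": 1, "tx": 0, "ty": 0, "tz": 0, "wx": 0, "wy": 0, "wz": 0}
    - {"hand": 1, "tx": 0, "ty": 0, "tz": 0, "wx": 0, "wy": 0, "wz": 0}
    - {"hand": 1, "tx": 0, "ty": 0, "tz": 0, "wx": 0, "wy": 0, "wz": 0}
    - {"hand": 1, "tx": 0, "ty": 0, "tz": 0, "wx": 0, "wy": 0, "wz": 0}
    - {"hand": 1, "tx": 0, "ty": 0, "tz": 0, "wx": 0, "wy": 0, "wz": 0}
    - {"hand": 1, "tx": 0, "ty": 0, "tz": 0, "wx": 0, "wy": 0, "wz": 0}
    - {"hand": 1, "tx": 0, "ty": 0, "tz": 0, "wx": 0, "wy": 0, "wz": 0}
    - {"hand": 1, "tx": 0, "ty": 0, "tz": 0, "wx": 0, "wy": 0, "wz": 0}
    - {"hand": 1, "tx": 0, "ty": 0, "tz": 0, "wx": 0, "wy": 0, "wz": 0}

```text
time: 12.32
tool_pos: [458.3, -238.6, 181.5]
tcp_rot: [3.141, -0.0, 0.163]
contact_force: [0.3, 1.0, 0.1]
grip_width: 0.4
```

```bash
python3 s.py side 6; python3 s.py top 6
```

```text
t 12.32 tips inc [ -0.2 -53.8 167.5] tool d [  0.2   0.2 107.5] rpy [ 3.1415 -0.      0.163 ] F [0.27 1.04 0.06] w 0.4 M [ 0.   -0.15  0.01]
t 12.37 tips inc [ -0.2 -53.8 167.5] tool d [  0.2   0.2 107.5] rpy [ 3.1415 -0.      0.163 ] F [-0.79  0.66  0.53] w 0.6 M [-0.03 -0.12  0.06]
```

View pics/side6z.png

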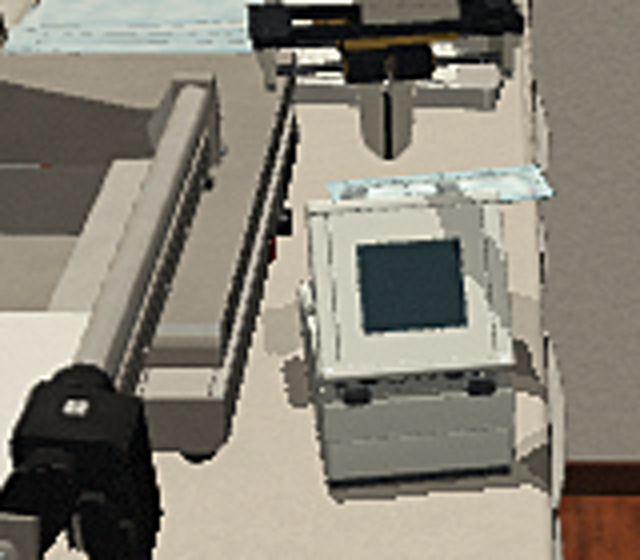

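View pics/top6z.png

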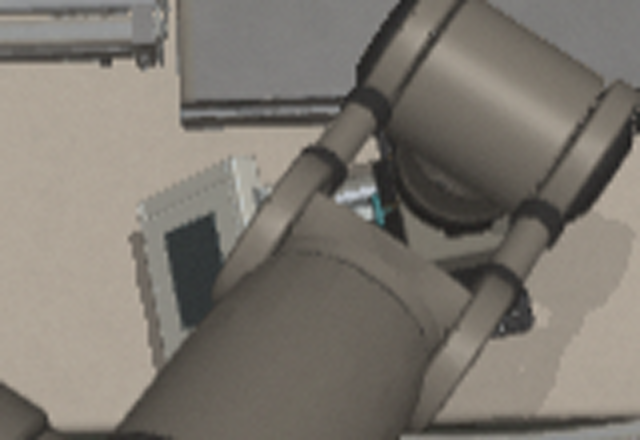

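The lid is at rest half open, unchanged from 8.9 s. The shut fingers point at (388,155) in the zoomed side view, at z 167, and are clear of it. I'll push along +y (tool -y) on the centre line, between the tongues.

drive_tool:
  deltas:
    - {"hand": 1, "tx": 0, "ty": -0.2, "tz": 0, "wx": 0, "wy": 0, "wz": 0}
    - {"hand": 1, "tx": 0, "ty": -0.3, "tz": 0, "wx": 0, "wy": 0, "wz": 0}
    - {"hand": 1, "tx": 0, "ty": -0.3, "tz": 0, "wx": 0, "wy": 0, "wz": 0}
    - {"hand": 1, "tx": 0, "ty": -0.3, "tz": 0, "wx": 0, "wy": 0, "wz": 0}
    - {"hand": 1, "tx": 0, "ty": -0.3, "tz": 0, "wx": 0, "wy": 0, "wz": 0}
    - {"hand": 1, "tx": 0, "ty": -0.3, "tz": 0, "wx": 0, "wy": 0, "wz": 0}
    - {"hand": 1, "tx": 0, "ty": -0.2, "tz": 0, "wx": 0, "wy": 0, "wz": 0}
    - {"hand": 1, "tx": 0, "ty": -0.1, "tz": 0, "wx": 0, "wy": 0, "wz": 0}
    - {"hand": 1, "tx": 0, "ty": -0.1, "tz": 0, "wx": 0, "wy": 0, "wz": 0}
    - {"hand": 1, "tx": 0, "ty": -0.1, "tz": 0, "wx": 0, "wy": 0, "wz": 0}
    - {"hand": 1, "tx": 0, "ty": -0.1, "tz": 0, "wx": 0, "wy": 0, "wz": 0}
    - {"hand": 1, "tx": 0, "ty": -0.1, "tz": 0, "wx": 0, "wy": 0, "wz": 0}
    - {"hand": 1, "tx": 0, "ty": -0.1, "tz": 0, "wx": 0, "wy": 0, "wz": 0}

```text
time: 13.5
tool_pos: [442.4, -140.4, 181.8]
tcp_rot: [3.14, -0.001, 0.163]
contact_force: [1.2, -2.0, 2.4]
grip_width: 0.7
```

```bash
python3 s.py side 7
```

```text
t 13.5 tips inc [  0.   45.7 167.8] tool d [ -0.2  99.5 108. ] rpy [ 3.140e+00 -9.000e-04  1.627e-01] F [ 1.25 -2.    2.36] w 0.7 M [-0.43 -0.17 -0.05]
```

View pics/side7z.png

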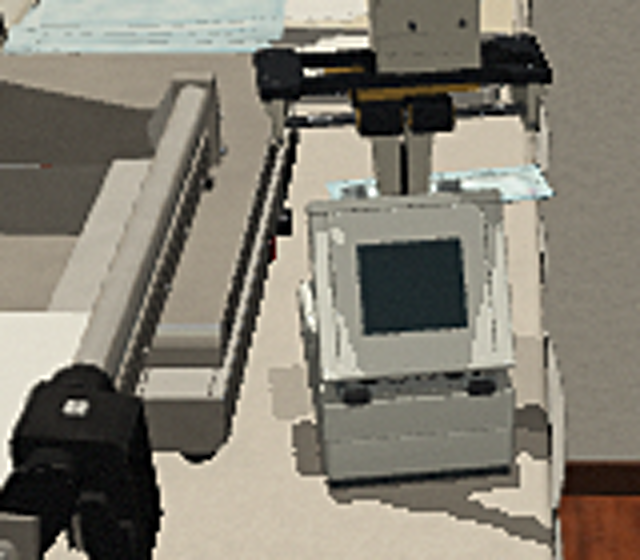

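The fingers are at the free edge, entering behind it at (405,195) in the zoom, between the tongues, with about 2 N of contact. I'll keep pushing.

drive_tool:
  deltas:
    - {"hand": 1, "tx": 0, "ty": -0.1, "tz": 0, "wx": 0, "wy": 0, "wz": 0}
    - {"hand": 1, "tx": 0, "ty": -0.1, "tz": 0, "wx": 0, "wy": 0, "wz": 0}
    - {"hand": 1, "tx": 0, "ty": -0.1, "tz": 0, "wx": 0, "wy": 0, "wz": 0}
    - {"hand": 1, "tx": 0, "ty": -0.1, "tz": 0, "wx": 0, "wy": 0, "wz": 0}
    - {"hand": 1, "tx": 0, "ty": -0.1, "tz": 0, "wx": 0, "wy": 0, "wz": 0}
    - {"hand": 1, "tx": 0, "ty": -0.1, "tz": 0, "wx": 0, "wy": 0, "wz": 0}
    - {"hand": 1, "tx": 0, "ty": -0.1, "tz": 0, "wx": 0, "wy": 0, "wz": 0}
    - {"hand": 1, "tx": 0, "ty": -0.1, "tz": 0, "wx": 0, "wy": 0, "wz": 0}
    - {"hand": 1, "tx": 0, "ty": -0.1, "tz": 0, "wx": 0, "wy": 0, "wz": 0}
    - {"hand": 1, "tx": 0, "ty": -0.1, "tz": 0, "wx": 0, "wy": 0, "wz": 0}
    - {"hand": 1, "tx": 0, "ty": -0.1, "tz": 0, "wx": 0, "wy": 0, "wz": 0}
    - {"hand": 1, "tx": 0, "ty": -0.1, "tz": 0, "wx": 0, "wy": 0, "wz": 0}

```text
time: 14.55
tool_pos: [434.1, -92.1, 181.5]
tcp_rot: [3.142, 0.0, 0.163]
contact_force: [0.7, -1.4, 0.7]
grip_width: 0.3
```

```bash
python3 s.py side 8
```

```text
t 14.55 tips inc [ -0.4  94.7 167.5] tool d [  0.3 148.7 107.5] rpy [3.1416e+00 1.0000e-04 1.6310e-01] F [ 0.74 -1.37  0.74] w 0.3 M [-0.24 -0.14 -0.02]
```

View pics/side8z.png

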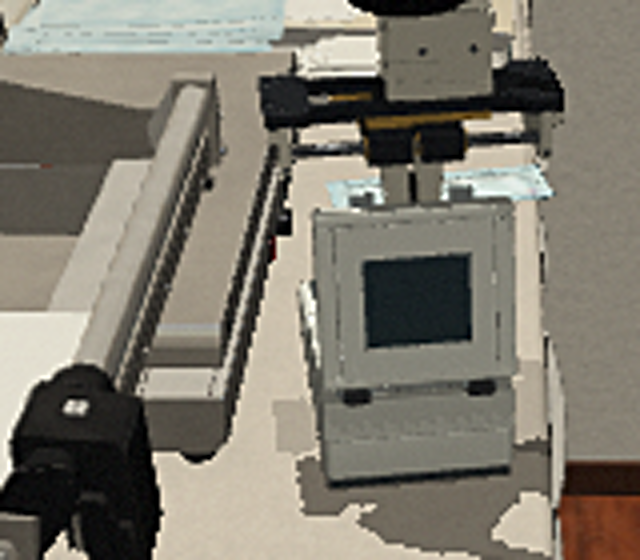

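drive_tool:
  deltas:
    - {"hand": 1, "tx": 0, "ty": -0.1, "tz": 0, "wx": 0, "wy": 0, "wz": 0}
    - {"hand": 1, "tx": 0, "ty": -0.1, "tz": 0, "wx": 0, "wy": 0, "wz": 0}
    - {"hand": 1, "tx": 0, "ty": -0.1, "tz": 0, "wx": 0, "wy": 0, "wz": 0}
    - {"hand": 1, "tx": 0, "ty": -0.1, "tz": 0, "wx": 0, "wy": 0, "wz": 0}
    - {"hand": 1, "tx": 0, "ty": -0.1, "tz": 0, "wx": 0, "wy": 0, "wz": 0}
    - {"hand": 1, "tx": 0, "ty": -0.1, "tz": 0, "wx": 0, "wy": 0, "wz": 0}
    - {"hand": 1, "tx": 0, "ty": -0.1, "tz": 0, "wx": 0, "wy": 0, "wz": 0}
    - {"hand": 1, "tx": 0, "ty": -0.1, "tz": 0, "wx": 0, "wy": 0, "wz": 0}

```text
time: 15.27
tool_pos: [428.9, -60.6, 181.4]
tcp_rot: [3.142, 0.0, 0.163]
contact_force: [0.7, -1.9, -0.8]
grip_width: 0.3
```

```bash
python3 s.py side 9
```

```text
t 15.27 tips inc [ -0.5 126.6 167.4] tool d [  0.3 180.6 107.4] rpy [3.1415e+00 2.0000e-04 1.6310e-01] F [ 0.7  -1.92 -0.77] w 0.3 M [-0.3  -0.23  0.02]
```

View pics/side9z.png

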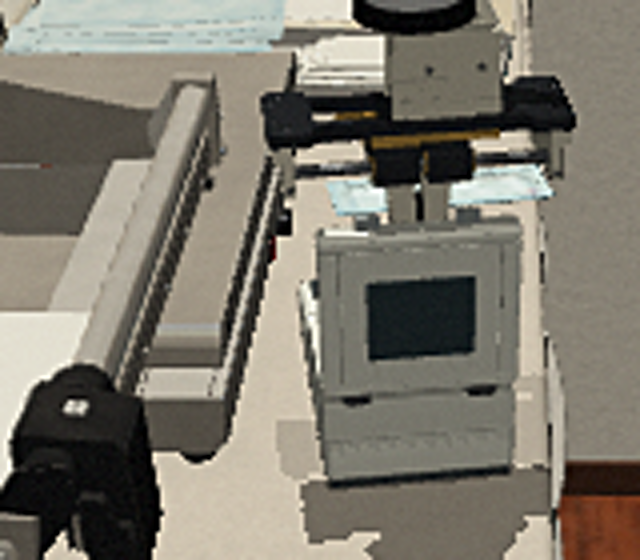

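The lid is about upright, with its outer edge at v≈235 in the zoom. I'll finish in smaller steps until the stop shows in the force.

drive_tool:
  deltas:
    - {"hand": 1, "tx": 0, "ty": -0.07, "tz": 0, "wx": 0, "wy": 0, "wz": 0}
    - {"hand": 1, "tx": 0, "ty": -0.07, "tz": 0, "wx": 0, "wy": 0, "wz": 0}
    - {"hand": 1, "tx": 0, "ty": -0.07, "tz": 0, "wx": 0, "wy": 0, "wz": 0}
    - {"hand": 1, "tx": 0, "ty": -0.07, "tz": 0, "wx": 0, "wy": 0, "wz": 0}

```text
time: 15.65
tool_pos: [427.6, -52.4, 181.5]
tcp_rot: [3.135, 0.0, 0.164]
contact_force: [0.4, -26.6, -8.0]
grip_width: 0.8
```

drive_tool:
  deltas:
    - {"hand": 1, "tx": 0, "ty": -0.05, "tz": 0, "wx": 0, "wy": 0, "wz": 0}
    - {"hand": 1, "tx": 0, "ty": -0.05, "tz": 0, "wx": 0, "wy": 0, "wz": 0}

```text
time: 15.82
tool_pos: [427.7, -52.1, 181.6]
tcp_rot: [3.128, 0.0, 0.165]
contact_force: [0.3, -42.3, -11.5]
grip_width: 0.5
```

The stop is reached (42 N at the fingertips), so I'm backing off straight away.

drive_tool:
  deltas:
    - {"hand": 1, "tx": 0, "ty": 0.15, "tz": 0, "wx": 0, "wy": 0, "wz": 0}
    - {"hand": 1, "tx": 0, "ty": 0.3, "tz": 0, "wx": 0, "wy": 0, "wz": 0}
    - {"hand": 1, "tx": 0, "ty": 0.5, "tz": 0, "wx": 0, "wy": 0, "wz": 0}
    - {"hand": 1, "tx": 0, "ty": 0.5, "tz": 0, "wx": 0, "wy": 0, "wz": 0}
    - {"hand": 1, "tx": 0, "ty": 0.5, "tz": 0, "wx": 0, "wy": 0, "wz": 0}
    - {"hand": 1, "tx": 0, "ty": 0, "tz": 0, "wx": 0, "wy": 0, "wz": 0}
    - {"hand": 1, "tx": 0, "ty": 0, "tz": 0, "wx": 0, "wy": 0, "wz": 0}

```text
time: 16.4
tool_pos: [439.1, -123.1, 181.3]
tcp_rot: [-3.141, 0.0, 0.161]
contact_force: [0.4, 0.5, -0.3]
grip_width: 0.5
```

```bash
python3 s.py side 10
python3 - <<'E'
from h import *
for th in (1.45,1.57,1.65,1.7,1.75,1.8):
    e=np.array([0,-np.cos(th),np.sin(th)]);n=np.array([0,np.sin(th),np.cos(th)])
    P=[np.array([sx*65,128,75])+128*e+k*n for k in (17,-3) for sx in(1,-1) ]
    q=(proj("side",w(PO,P))-[220,150])*4
    print(th,q.round(0).tolist())
E
```

```text
t 16.4 tips inc [ -0.5  63.3 167.3] tool d [  0.7 117.4 107.2] rpy [-3.1408e+00  4.0000e-04  1.6100e-01] F [ 0.41  0.49 -0.34] w 0.5 M [-0.01 -0.09 -0.04]
1.45 [[315.0, 220.0], [517.0, 206.0], [313.0, 211.0], [512.0, 197.0]]
1.57 [[317.0, 232.0], [522.0, 217.0], [315.0, 219.0], [516.0, 205.0]]
1.65 [[319.0, 241.0], [524.0, 227.0], [316.0, 226.0], [519.0, 211.0]]
1.7 [[320.0, 248.0], [526.0, 233.0], [317.0, 231.0], [521.0, 216.0]]
1.75 [[321.0, 255.0], [528.0, 240.0], [318.0, 236.0], [522.0, 222.0]]
1.8 [[322.0, 262.0], [529.0, 247.0], [319.0, 242.0], [524.0, 227.0]]
```

View pics/side10z.png

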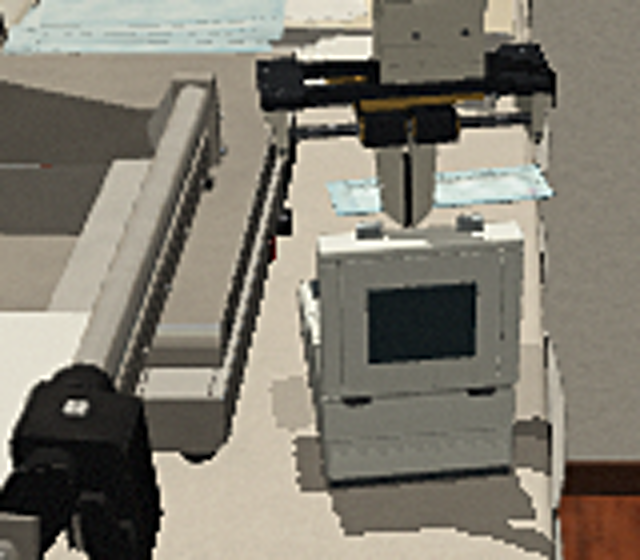

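The outer edge is at (319,251)–(523,240) and the inner edge at (318,236)–(522,223). That matches a lid angle of about 1.72–1.75, on the stop. I'll retract clear and do a final check.

drive_tool:
  deltas:
    - {"hand": 1, "tx": 0, "ty": 0.2, "tz": -0.4, "wx": 0, "wy": 0, "wz": 0}
    - {"hand": 1, "tx": 0, "ty": 0.5, "tz": -0.6, "wx": 0, "wy": 0, "wz": 0}
    - {"hand": 1, "tx": 0, "ty": 0.7, "tz": -0.6, "wx": 0, "wy": 0, "wz": 0}
    - {"hand": 1, "tx": 0, "ty": 0.7, "tz": -0.6, "wx": 0, "wy": 0, "wz": 0}
    - {"hand": 1, "tx": -0.4, "ty": 0.7, "tz": 0, "wx": 0, "wy": 0, "wz": 0}
    - {"hand": 1, "tx": -0.5, "ty": 0.7, "tz": 0, "wx": 0, "wy": 0, "wz": 0}
    - {"hand": 1, "tx": -0.5, "ty": 0.7, "tz": 0, "wx": 0, "wy": 0, "wz": 0}
    - {"hand": 1, "tx": -0.5, "ty": 0.7, "tz": 0, "wx": 0, "wy": 0, "wz": 0}
    - {"hand": 1, "tx": -0.5, "ty": 0.7, "tz": 0, "wx": 0, "wy": 0, "wz": 0}
    - {"hand": 1, "tx": -0.5, "ty": 0.7, "tz": 0, "wx": 0, "wy": 0, "wz": 0}
    - {"hand": 1, "tx": -0.5, "ty": 0.7, "tz": 0, "wx": 0, "wy": 0, "wz": 0}
    - {"hand": 1, "tx": -0.5, "ty": 0.7, "tz": 0, "wx": 0, "wy": 0, "wz": 0}
    - {"hand": 1, "tx": 0, "ty": 0, "tz": 0, "wx": 0, "wy": 0, "wz": 0}
    - {"hand": 1, "tx": 0, "ty": 0, "tz": 0, "wx": 0, "wy": 0, "wz": 0}

```text
time: 17.62
tool_pos: [335.0, -452.2, 268.9]
tcp_rot: [-3.14, 0.0, 0.161]
contact_force: [0.5, 0.3, -0.2]
grip_width: 0.5
```

```bash
python3 s.py side 11; python3 s.py top 11
python3 - <<'E'
import cv2,numpy as np
for n in("top","side"):
    d=cv2.absdiff(cv2.imread(f"pics/{n}0.png"),cv2.imread(f"pics/{n}11.png")).max(2); cv2.imwrite(f"pics/d{n}.png",d)
a=cv2.hconcat([cv2.imread("pics/top11.png")[100:300,0:520]]);cv2.imwrite("pics/t11.png",cv2.resize(a,None,fx=1.5,fy=1.5))
E
```

```text
t 17.62 tips inc [-156.4 -244.6  254.9] tool d [ 156.2 -190.4  195.2] rpy [-3.1401  0.      0.1612] F [ 0.54  0.27 -0.23] w 0.5 M [ 0.01 -0.15  0.03]
t 17.67 tips inc [-155.6 -243.8  255.1] tool d [ 155.7 -189.3  195.5] rpy [-3.140e+00 -2.000e-04  1.627e-01] F [0.23 0.71 0.02] w 0.6 M [ 0.01 -0.15 -0.03]
```

View pics/side11z.png

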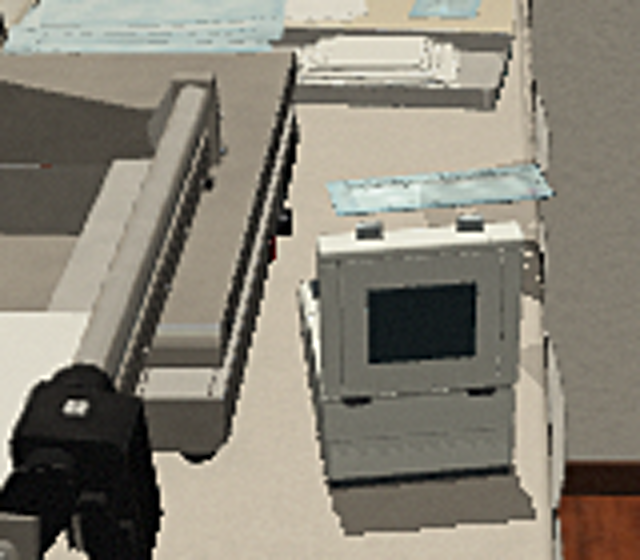

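View pics/top11z.png

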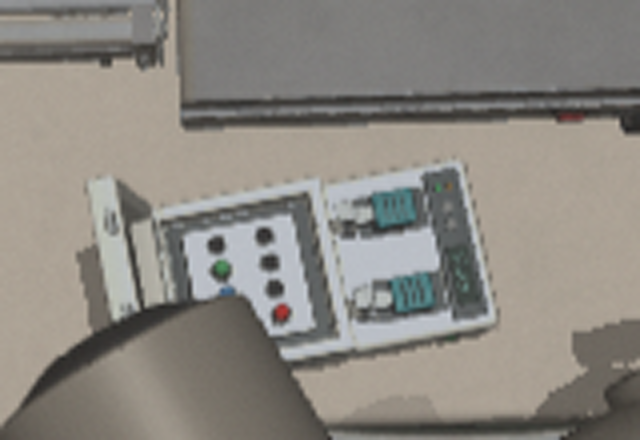

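View pics/dside.png

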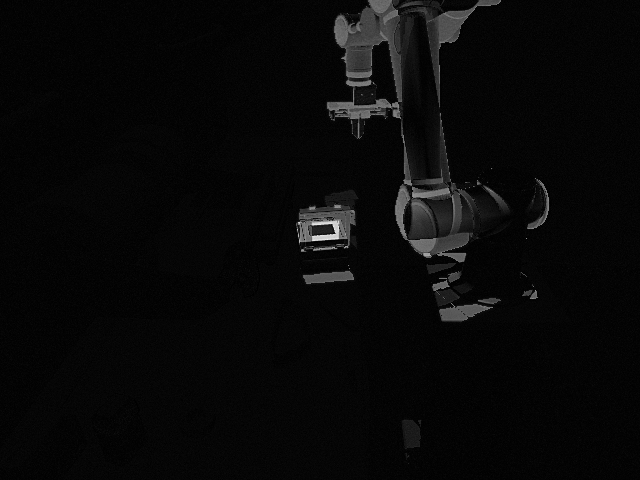

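View pics/dtop.png

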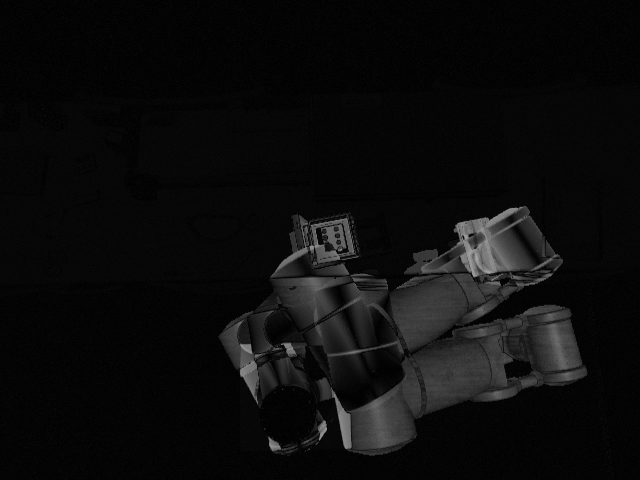

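Lid unchanged, keys up, nothing else moved. One more angle check from the top view, then I'll hand in.

Run:
```python
from h import *
for th in (1.57,1.65,1.7,1.75,1.8):
    e=np.array([0,-np.cos(th),np.sin(th)]);n=np.array([0,np.sin(th),np.cos(th)])
    P=[np.array([65,128,75])+128*e+k*n for k in (17,-3)]
    print(th,((proj("top",w(PO,P))-[270,170])*4).round(0).tolist())
print(get_obs()['time'],close_job())
```

```text
1.57 [[114.0, 170.0], [144.0, 165.0]]
1.65 [[99.0, 174.0], [129.0, 168.0]]
1.7 [[90.0, 176.0], [119.0, 170.0]]
1.75 [[81.0, 178.0], [110.0, 172.0]]
1.8 [[72.0, 181.0], [101.0, 174.0]]
the job is handed in; nothing more can be done
17.7167 None
```

The incubator lid is fully open against its stop, and I handed the job in at 17.7 s of the 67 s allowed.

- **Release:** I pressed both teal keys together with one fingertip on each, at about 10 N in total. I held them down for about 3.5 s while the lid rose clear of the hooks, then let both up. The lid came to rest on its own at about 0.85–0.95 rad.
- **Opening:** With the fingers shut, I pushed the middle of the free edge back at about 2 N until it met the stop. I then backed off and moved the arm well clear.

**Last checks:**
- **Lid angle:** the side view puts the lid at about 1.72–1.75 rad. The top view reads slightly lower, about 1.70–1.74. That gap is within the 2–3 mm pose error, and the lid did not move after I let go.
- **Keys and loose things:** both keys are up again. Comparing images from before and after shows nothing else moved, though the arm hides part of the top view.
- **Contact:** the force on the tool reads zero within noise.
- **One overshoot:** the push against the stop peaked at about 42 N before I backed off. That was firmer than I meant. The push was through the fingertips rather than the gripper body, so the 40 N body limit should not apply, and it was well below the 120 N wrist limit.

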